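# Third hand for the bottle-opener block

## Robot

A 7-joint arm with a two-finger parallel gripper is mounted at the origin on the work surface. World frame = base frame: x ahead of the robot, y to its left, z up, the work surface at z = 0. Lengths are in m, angles in rad, forces in N, time in s.
With the tool pointing down it reaches from about 0.4 to 0.85 m from the base axis. Payload 10.4 kg.
Tool frame: the origin (TCP) lies between the finger pads; the fingertips stand tip_extent ahead of it and the grasp point (between the pads) lies 2 mm behind it (tip_extent is the distance from the TCP to the fingertips, in m); z points along the fingers, y is the direction in which the jaws open and shut (so a half turn about z gives the same grasp; the last joint's range is limited). The gripper opens to 87 mm and grips with 3 to 60 N. Pads are 19 mm wide; open, the fingers measure 117 mm over their backs; the gripper's body (75 mm by 190 mm) begins 51 mm behind the grasp point.
Start: joints at [-1.158, 0.332, -0.065, 1.46, 0.022, 1.35, -0.088], TCP at [0.264, 0.567, 0.24] pointing down, gripper open.
Joint ranges: [-2.6, 2.6], [-0.5, 2.12], [-1.47, 1.34], [0.16, 2.42], [-1.27, 4.41], [0.06, 2.06], [-2.6, 2.6]. Speed limits (rad/s): [2.22, 2.22, 2.79, 2.79, 3.14, 3.14, 3.14].

## Interface

Orientations are given as a unit quaternion [x, y, z, w].
In Python, from bench import read_state, camera, camera_params, close_job, tip_extent gives the robot as it stands. The module is installed in compiled form; this text tells all that it offers.
- The arm moves only by the tool send_rows, never from a script. Its argument "steps" is a list of rows, each a list of 7 numbers: the turn, a rotation vector about the tool's x, y, z in degrees, then the shift along the tool's x, y, z in m, then the gripper's target within -1 to 1 (shut at 1, half-way at 0, fully open at -1). In form: [[ax, ay, az, x, y, z, jaw], ...]. A call has exactly 10 rows; each row shifts and turns the pose as measured when the row begins, along the tool's axes as they then stand; what a row does not reach is not made up. A row lasts 1/10 s, in which the tool goes at most 50 mm and 8.59 degrees, less where a joint would pass 70% of its speed; a pose out of reach is approached as far as the arm can. A call with a gripper value outside its range is refused whole. The fingers move at their own pace and stop on an object; "force" is the grip in N (left out, the last holds). Time passes only in rows, so rows that do not move let the fingers close, or fill a call up. It gives the time, the measured TCP pose, the force and the opening at its end, in the units of the state.
- read_state(): the state, without advancing time (a new reading comes with each control period).
- camera(name): name is "scene" or "top" or "wrist"; returns (picture, depth): 400x640x3 uint8, blue, green, red; 400x640 float32, m along the optical axis (not along the pixel's ray), 0 where there is no reading.
- camera_params(name): a dict with "camera_matrix" (3x3 intrinsics, pixels), "dist" ([k1, k2, p1, p2, k3] as OpenCV has them; the pictures are not rectified), "world_from_camera" (4x4, takes a point from camera to world coordinates). Camera axes: x right, y down, z forward; pixel columns grow to the right and rows downward; lengths in m; the calibration is good to about 2 mm. A picture is of the moment at which its call begins: read the wrist's pose just before it. camera_params takes no time and is no camera call; for the wrist camera it gives the pose at the moment of the call.
- close_job(): hands the job in, once; it reports no verdict.
The state is a dict: "time": time; "joint_positions": joint angles; "joint_vel": joint speeds; "joint_torque": joint torques, N m; "ee_pos": TCP position; "eef_rot": TCP orientation; "ft_force": force on the tool from outside, world axes, zero at the start; "torque": the same for the moment, N m; "width": finger opening in m.
Only numpy, scipy, OpenCV 4.12 (cv2) and the standard library are available. Lean on these libraries where they do the work, as an engineer would, in place of code of your own. Each camera call takes 0.05 s, during which the arm holds its last target.

## Task

Somebody wants to screw the oak bottle-opener block to the white pegboard strip from behind: first clear away the green soju glass standing in front of the strip, by standing it upright on the empty cork round in the tray. Then be the third hand: keep the block upright at desk level with its plain back flat against the strip, centred between the two red marks, and press it there with a steady force of about 10 newtons, never shoving much harder. Finish while still holding and pressing (do not let go), and leave the two other glasses and the screwdriver where they are.

Things in the scene. Friction and masses are not known exactly. Their poses are not given: they have to be found in the camera images.
- glass_center (a point): centre (half-way up, 31 mm above its underside) of the green soju glass that stands in front of the pegboard strip at the start: an open round glass, 62 mm high, 50 mm across at the rim and a little narrower below, about 0.1 kg; z up. It stands 58 to 75 mm (its axis) in front of the strip.
- tray_place (a point): middle of the empty cork round (64 mm across) on the tray's floor, which is 5 mm above the desk. The fixed dark wooden tray measures 240 mm along its x, 180 mm along its y, with a rim 18 mm high; the place lies 60 mm from the tray's centre towards -x of the tray and the two other glasses stand 120 mm further along +x, 45 mm to either side. Axes: those of the tray, z up. The tray is on the left or on the right, the block on the other side.
- block_center (a point): centre of the oak block of the wall bottle opener, 40 mm above its underside: 40 mm thick along its x, 60 mm wide along its y, 80 mm high along z (up), about 0.2 to 0.3 kg, standing on the desk. The stainless opener sticks out of its front (-x) face by 25 mm, between 27 and 61 mm above the underside; the back (+x) face, 20 mm from the centre, is plain and goes against the strip. It can be gripped from above across its 60 mm width.
- block_back (a point): centre of the block's plain back (+x) face, 40 mm above its underside; axes as the block.
- strip_mark (a point): point on the front face of the white perforated metal strip, midway between its two red vertical marks (68 mm apart), 40 mm above the desk. The strip is 220 mm wide along its y and stands upright from 4 to 70 mm above the desk; its x axis points horizontally into the face, the way to press (the face looks to -x); z up. Moves with the strip. The grey bar behind it, 50 mm high, starts 50 mm behind the face.
- strip (a joint): how far the strip has been pushed back along its x (m) on its springs: 0 free, stop at 0.025. The springs give 1000 N/m (1 N per mm, from zero, no friction), lightly damped: 0.010 means a press of 10 N.
- glass_b: second green soju glass, same size, standing on the tray; origin at the centre of its underside. Leave it.
- glass_c: third green soju glass, same size, standing on the tray; origin at the centre of its underside. Leave it.
- driver: screwdriver lying on the desk between the robot and the strip; under 40 mm high. Leave it.

How it is judged:
On the way, in this order (a step that is already met when the one before it is completed fails the run):
1. the soju glass stands upright on the tray's empty cork round, let go (horizontal distance between glass_center and tray_place below 0.02 m and z of glass_center in the frame of tray_place below 0.036 m and angle between glass_center's own z axis and vertical below 0.1 rad and contact force between the fingers and glass_a below 0.05 N), for 0.2 s.
2. the block is pressed against the strip between the marks with 6 to 15 N for 1.5 s (distance between block_back and strip_mark below 0.018 m and contact force between block and strip between 6 and 15 N and angle between the x axis of block_center and the x axis of strip_mark, either way round below 0.1 rad and y of block_back in the frame of strip_mark between -0.012 and 0.012 m), for 1.5 s.
At the end, for the whole second after the job is handed in: For the last second the gripper holds the block flat on the strip (0.1 rad), centred within 12 mm, upright (0.1 rad), foot under 12 mm off the desk, pressed with 6 to 15 N (strip back 5 to 16 mm); the glass stands upright within 20 mm of the middle of the empty cork round (all of step 2 and value of joint strip between 0.005 and 0.016 m and contact force between the fingers and block above 2 N and height (world z) of block_center below 0.052 m and angle between each of block_center, glass_center's own z axis and vertical below 0.1 rad and horizontal distance between glass_center and tray_place below 0.02 m and z of glass_center in the frame of tray_place below 0.036 m); the arm keeps its last pose, push and grip.
It fails at once if the block is shoved against the strip with more than 22 N (contact force between block and strip above 22 N).
It fails at once if the soju glass is tipped over (angle between glass_center's own z axis and vertical above 0.7 rad).
It fails at once if another glass or the screwdriver is moved by more than 30 mm (distance of any of glass_b, glass_c, driver from where it was at the start of the episode above 0.03 m).
It also fails if it takes over 72 s, if anything falls off the work surface, if the arm or the gripper's body presses on something with over 40 N, if the wrist force passes 120 N, or if a joint passes its speed limit or range.

## Working session

There is one attempt and no reset: what is moved stays moved. The work goes in short steps, Python scripts to look and compute and a tool call to move; the robot and the scene stay as the last step left them, time stands still between calls to the robot, and variables do not carry over. Pictures are saved under pics/ and viewed, and the job is handed in when it is done.

Besides the shell and the picture viewer there is one more tool, called after "Call:" by a JSON object that holds its "method" and its "body", one argument or row to a line. send_rows: Moves the arm, as the interface text tells. Its arguments: {"type":"object","properties":{"steps":{"type":"array"},"force":{"type":"number"}},"required":["steps"]}

```bash
mkdir -p pics; cat > h.py <<'E'
import numpy as np, cv2
from scipy.spatial.transform import Rotation as R
from bench import *
def snap(name,tag):
    p=camera_params(name); im,d=camera(name)
    cv2.imwrite(f'pics/{tag}.png',im); np.savez(f'{tag}.npz',im=im,d=d,K=p['camera_matrix'],dist=np.array(p['dist']),T=p['world_from_camera'])
def load(tag): return np.load(f'{tag}.npz')
def pts(tag,uv,z=None):
    L=load(tag); uv=np.array(uv,float).reshape(-1,1,2)
    n=cv2.undistortPoints(uv,L['K'],L['dist']).reshape(-1,2)
    T=L['T']; out=[]
    for (a,b),q in zip(n,uv.reshape(-1,2)):
        r=np.array([a,b,1.])
        if z is None: s=L['d'][int(round(q[1])),int(round(q[0]))]
        else: s=(z-T[2,3])/(T[:3,:3]@r)[2]
        out.append(T[:3,:3]@(r*s)+T[:3,3])
    return np.array(out)
def cloud(tag):
    L=load(tag); d=L['d']; v,u=np.mgrid[0:400,0:640]
    n=cv2.undistortPoints(np.stack([u,v],-1).reshape(-1,1,2).astype(float),L['K'],L['dist']).reshape(400,640,2)
    P=np.concatenate([n*d[...,None],d[...,None]],-1)
    W=P@L['T'][:3,:3].T+L['T'][:3,3]; W[d==0]=np.nan
    return W
def st():
    s=read_state(); np.set_printoptions(precision=4,suppress=True)
    for k in ('time','joint_positions','ee_pos','eef_rot','ft_force','width'): print(k,np.array(s[k]))
E
python3 - <<'E'
from h import *
snap('top','top0'); snap('scene','scene0'); st(); print(tip_extent() if callable(tip_extent) else tip_extent)
E
```

```text
time 0.1
joint_positions [-1.1576  0.3328 -0.0647  1.4608  0.0216  1.3499 -0.0885]
ee_pos [0.2637 0.5663 0.2389]
eef_rot [ 0.2162  0.9764 -0.0006 -0.0001]
ft_force [0.1449 0.2754 0.289 ]
width 0.08695145403523982
0.017
```

View pics/top0.png

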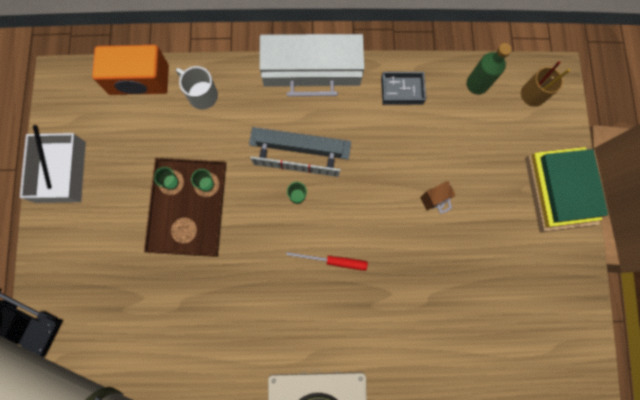

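View pics/scene0.png

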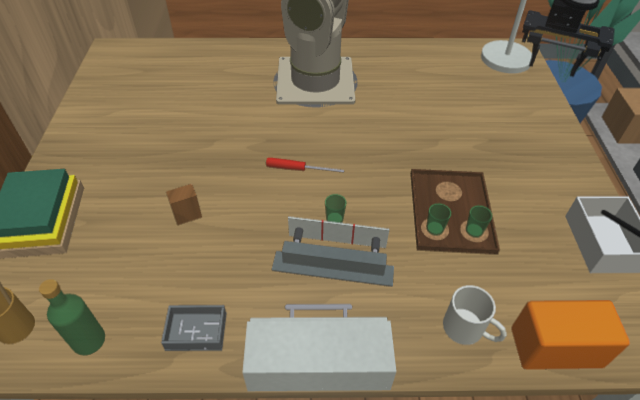

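The top view shows the tray on the left, with its empty cork at (184,230). The strip is at about (295,166), the glass at (297,193), the block at (437,196) and the driver at (330,261).

```bash
python3 - <<'E'
from h import *
L=load('top0'); print(L['K'],L['dist'],L['T'])
im=L['im']
for t,(x0,x1,y0,y1) in {'a':(235,365,120,220),'b':(410,470,170,220),'c':(140,240,150,265)}.items():
    c=cv2.resize(im[y0:y1,x0:x1],None,fx=6,fy=6,interpolation=cv2.INTER_CUBIC)
    f=min(1,800/c.shape[1],600/c.shape[0]); c=cv2.resize(c,None,fx=f,fy=f); print(t,6*f)
    cv2.imwrite(f'pics/top_{t}.png',c)
im=load('scene0')['im'];c=cv2.resize(im[160:290,265:405],None,fx=4.5,fy=4.5,interpolation=cv2.INTER_CUBIC);cv2.imwrite('pics/sc_a.png',c)
W=cloud('top0')
for uv in [(184,230),(297,193),(437,190),(300,220),(289,192),(305,192)]:
    print(uv,W[uv[1],uv[0]])
E
```

```text
[[493.92905762   0.         321.79496488]
 [  0.         493.92905762 200.73951914]
 [  0.           0.           1.        ]] [-0.06764436  0.          0.          0.          0.        ] [[-0.02056269 -0.98197893  0.18786845  0.29889345]
 [-0.99942364  0.01511245 -0.03039747  0.01533075]
 [ 0.02701052 -0.18838522 -0.98172371  1.22565961]
 [ 0.          0.          0.          1.        ]]
a 6
b 6
c 5.217391304347826
(184, 230) [0.46370447 0.32129485 0.00545361]
(297, 193) [0.55359652 0.03969956 0.00366806]
(437, 190) [ 0.53973786 -0.29644615  0.08167049]
(300, 220) [0.48472529 0.03299396 0.00271812]
(289, 192) [0.55118281 0.05893987 0.02879515]
(305, 192) [0.54404724 0.01928483 0.0599024 ]
```

View pics/top_a.png

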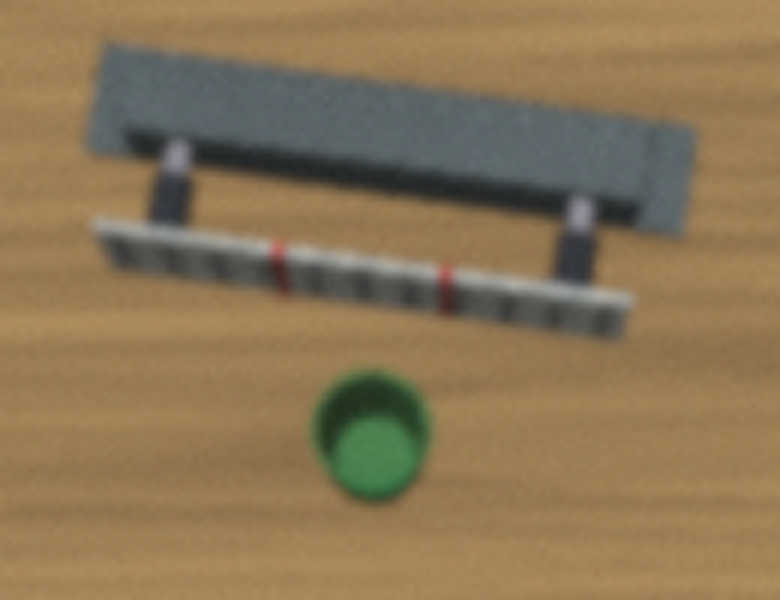

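View pics/top_b.png

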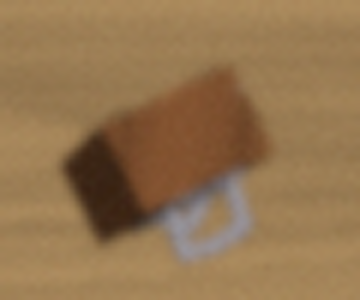

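View pics/top_c.png

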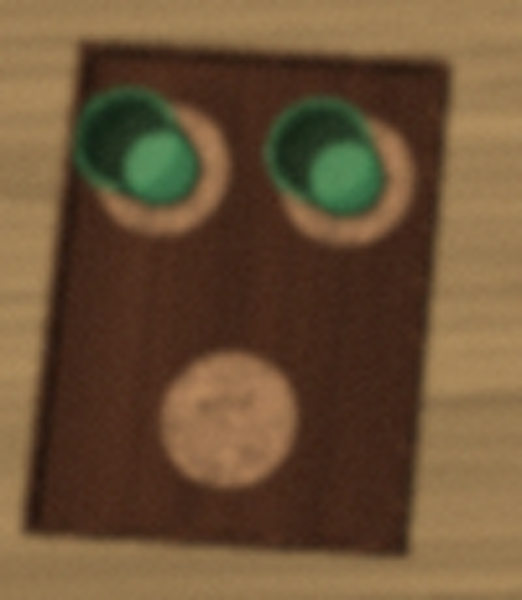

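View pics/sc_a.png

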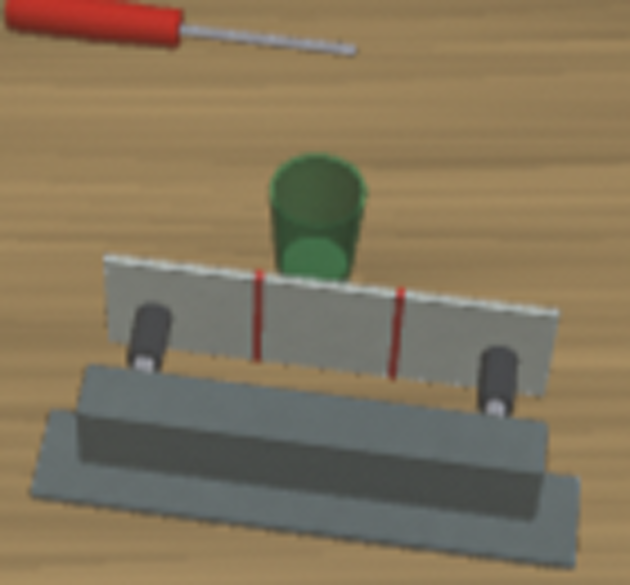

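```bash
python3 - <<'E'
from h import *
np.set_printoptions(precision=4,suppress=True)
def c(l,o,s): return [((x+.5)/s-.5+o[0],(y+.5)/s-.5+o[1]) for x,y in l]
A=(235,120)
s=pts('top0',c([(97,235),(280,254),(446,276),(630,304)],A,6),.07);print('strip top',s)
print('bottom marks',pts('top0',c([(285,292),(447,312)],A,6),.004))
d=s[0]-s[3];print(np.linalg.norm(d),'yaw of y axis',np.degrees(np.arctan2(d[1],d[0]))-90, np.linalg.norm(s[1]-s[2]))
print('rim',pts('top0',c([(372,430),(313,430),(431,430),(372,370)],A,6),.062))
print('glass floor',pts('top0',c([(375,456)],A,6),.006))
b=pts('top0',c([(105,130),(232,66),(272,155),(145,222)],(410,170),6),.08);print('block',b,b.mean(0))
for i in range(4): e=b[(i+1)%4]-b[i];print(np.linalg.norm(e),np.degrees(np.arctan2(e[1],e[0])))
k=5.2174
print('corks',pts('top0',c([(230,420),(162,168),(348,178)],(140,150),k),.006))
t=pts('top0',c([(80,45),(450,65),(408,553),(27,532)],(140,150),k),.018);print('tray',t,t.mean(0))
W=cloud('top0')
m=(W[...,2]>.072)&(W[...,2]<.09)&(abs(W[...,0]-.53)<.08)&(abs(W[...,1]+.29)<.08)
P=W[m];print('blocktop cloud',m.sum(),P.mean(0),cv2.minAreaRect((P[:,:2]*1000).astype(np.float32)))
# driver
im=load('top0')['im'].astype(int);m=(im[...,2]>140)&(im[...,1]<60);m[:240]=0;P=W[m];print('driver',P.min(0),P.max(0))
E
```

```text
strip top [[ 0.626   0.1492  0.07  ]
 [ 0.6171  0.0756  0.07  ]
 [ 0.607   0.0089  0.07  ]
 [ 0.5943 -0.065   0.07  ]]
bottom marks [[0.6185 0.077  0.004 ]
 [0.6088 0.0083 0.004 ]]
0.21653298792513512 yaw of y axis -8.416138192172639 0.06745386201227101
rim [[0.5458 0.0395 0.062 ]
 [0.5461 0.0631 0.062 ]
 [0.5454 0.0158 0.062 ]
 [0.5704 0.0392 0.062 ]]
glass floor [[0.5465 0.0395 0.006 ]]
block [[ 0.5374 -0.2726  0.08  ]
 [ 0.5629 -0.3259  0.08  ]
 [ 0.5262 -0.3396  0.08  ]
 [ 0.4999 -0.2864  0.08  ]] [ 0.5316 -0.3062  0.08  ]
0.059094697424827675 -64.42196617670102
0.03914559086574764 -159.53420720395957
0.0593668949037949 116.34137743863255
0.03995762102695154 20.185617904844097
corks [[0.4634 0.3219 0.006 ]
 [0.587  0.3589 0.006 ]
 [0.5806 0.2684 0.006 ]]
tray [[0.646  0.398  0.018 ]
 [0.6331 0.218  0.018 ]
 [0.398  0.2339 0.018 ]
 [0.4103 0.4129 0.018 ]] [0.5218 0.3157 0.018 ]
blocktop cloud 430 [ 0.5331 -0.3054  0.0797] ((533.3233642578125, -306.1285705566406), (42.170936584472656, 61.4560546875), 22.75642967224121)
driver [nan nan nan] [nan nan nan]
```

Checks: the strip marks come out 67 mm apart, the glass 65 mm in front of the strip, the block 59 x 39 mm, and the cork matches the tray geometry. Moving to the glass with the jaws along the strip.

Call:
{"method": "send_rows", "body": {
  "steps": [
    [0, 0, -8.3, 0, 0, 0, -1],
    [0, 0, -8.3, 0, 0, 0, -1],
    [0, 0, 0, -0.029, -0.039, 0, -1],
    [0, 0, 0, -0.029, -0.039, 0, -1],
    [0, 0, 0, -0.029, -0.039, 0, -1],
    [0, 0, 0, -0.029, -0.039, 0, -1],
    [0, 0, 0, -0.029, -0.039, 0, -1],
    [0, 0, 0, -0.029, -0.039, 0, -1],
    [0, 0, 0, -0.029, -0.039, 0, -1],
    [0, 0, 0, -0.029, -0.039, 0, -1]
  ],
  "force": 15
}}

```text
time: 1.1
ee_pos: [0.4513, 0.2207, 0.2341]
eef_rot: [0.06, 0.998, -0.003, -0.003]
ft_force: [1.0, 0.9, 0.3]
width: 0.0872
```

```bash
cat >> h.py <<'E'
def go(p,yaw,v=1):
    # yaw: world yaw (deg) of tool y axis ; prints tool-frame delta
    s=read_state(); r=R.from_quat(s['eef_rot']); y=np.radians(yaw)
    Y=np.array([np.cos(y),np.sin(y),0]); Z=np.array([0,0,-1.]); G=np.stack([np.cross(Y,Z),Y,Z],1)
    rv=(r.inv()*R.from_matrix(G)).as_rotvec(degrees=True)
    np.set_printoptions(precision=4,suppress=True)
    d=np.array(p)-s['ee_pos']
    print('t',s['time'],'pos',np.array(s['ee_pos']),'w',s['width'],'F',np.array(s['ft_force']))
    print('rot',rv,'shift now-axes',r.inv().apply(d),'goal-axes',G.T@d)
E
python3 -c "
from h import *
go([.546,.0395,.15],81.6)"
```

```text
t 1.1 pos [0.4513 0.2207 0.2341] w 0.08719334104443115 F [1.0388 0.8822 0.3256]
rot [-0.32   -0.371   1.4866] shift now-axes [-0.1163 -0.1681  0.0842] goal-axes [-0.1201 -0.1655  0.0841]
```

Call:
{"method": "send_rows", "body": {
  "steps": [
    [0, 0, 1.5, -0.024, -0.033, 0.006, -1],
    [0, 0, 0, -0.024, -0.033, 0.006, -1],
    [0, 0, 0, -0.024, -0.033, 0.006, -1],
    [0, 0, 0, -0.024, -0.033, 0.006, -1],
    [0, 0, 0, -0.024, -0.033, 0.01, -1],
    [0, 0, 0, 0, 0, 0.015, -1],
    [0, 0, 0, 0, 0, 0.015, -1],
    [0, 0, 0, 0, 0, 0.01, -1],
    [0, 0, 0, 0, 0, 0, -1],
    [0, 0, 0, 0, 0, 0, -1]
  ]
}}

```text
time: 2.1
ee_pos: [0.5497, 0.0221, 0.1565]
eef_rot: [0.08, 0.997, -0.004, -0.004]
ft_force: [0.4, 0.4, 1.0]
width: 0.0873
```

```bash
python3 -c "
from h import *
go([.546,.0395,.15],81.6)
snap('wrist','w1')"
```

```text
t 2.1 pos [0.5497 0.0221 0.1565] w 0.087317838308073 F [0.3838 0.4041 1.0202]
rot [-0.5043 -0.3981 -0.7723] shift now-axes [0.0064 0.0167 0.0064] goal-axes [0.0062 0.0167 0.0065]
```

View pics/w1.png

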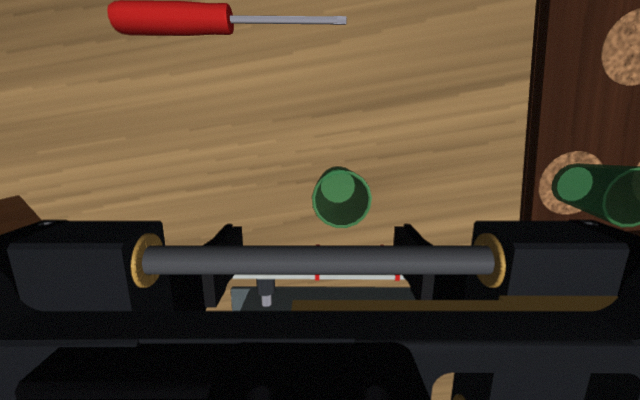

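The wrist view shows the glass rim centred near (341,198), the floor at (337,186), and the red marks at (317,278) and (397,278).

```bash
python3 -c "
from h import *
np.set_printoptions(precision=4,suppress=True)
print(pts('w1',[(341,198),(312,198),(370,198)],.062),pts('w1',[(337,186)],.006),pts('w1',[(317,278),(397,278)],.07))
g=pts('w1',[(341,198)],.062)[0]
go([.546,.0395,.045],81.6)"
```

```text
[[0.5458 0.0417 0.062 ]
 [0.5421 0.018  0.062 ]
 [0.5495 0.0652 0.062 ]] [[0.5469 0.0412 0.006 ]] [[0.6102 0.0114 0.07  ]
 [0.6206 0.0787 0.07  ]]
t 2.15 pos [0.5497 0.0222 0.1566] w 0.08674006966735821 F [-0.7286  1.5909 -0.7522]
rot [-0.4981 -0.397  -0.7601] shift now-axes [0.0056 0.0174 0.1114] goal-axes [0.0062 0.0166 0.1116]
```

Call:
{"method": "send_rows", "body": {
  "steps": [
    [-0.5, -0.4, -0.8, 0.0031, 0.009, 0, -1],
    [0, 0, 0, 0.0031, 0.0088, 0, -1],
    [0, 0, 0, 0, 0, 0.01, -1],
    [0, 0, 0, 0, 0, 0.02, -1],
    [0, 0, 0, 0, 0, 0.02, -1],
    [0, 0, 0, 0, 0, 0.02, -1],
    [0, 0, 0, 0, 0, 0.015, -1],
    [0, 0, 0, 0, 0, 0.01, -1],
    [0, 0, 0, 0, 0, 0, -1],
    [0, 0, 0, 0, 0, 0, -1]
  ]
}}

```text
time: 3.15
ee_pos: [0.5469, 0.0472, 0.0585]
eef_rot: [0.069, 0.998, 0.002, 0.003]
ft_force: [-0.5, 0.1, 0.7]
width: 0.0869
```

```bash
python3 -c "
from h import *
go([.546,.0405,.045],81.6)"
```

```text
t 3.15 pos [0.5469 0.0472 0.0585] w 0.08689702540386797 F [-0.498   0.1002  0.7139]
rot [0.2346 0.3004 0.4911] shift now-axes [ 0.0001 -0.0068  0.0135] goal-axes [-0.0001 -0.0068  0.0135]
```

Call:
{"method": "send_rows", "body": {
  "steps": [
    [0.2, 0.3, 0.5, 0, -0.0045, 0.005, -1],
    [0, 0, 0, 0, -0.001, 0.005, -1],
    [0, 0, 0, 0, 0, 0.003, -1],
    [0, 0, 0, 0, 0, 0, -1],
    [0, 0, 0, 0, 0, 0, 0.4],
    [0, 0, 0, 0, 0, 0, 0.4],
    [0, 0, 0, 0, 0, 0, 0.6],
    [0, 0, 0, 0, 0, 0, 0.6],
    [0, 0, 0, 0, 0, 0, 0.8],
    [0, 0, 0, 0, 0, 0, 0.8]
  ],
  "force": 12
}}

```text
time: 4.15
ee_pos: [0.5479, 0.0415, 0.047]
eef_rot: [0.074, 0.997, 0.001, 0.002]
ft_force: [0.3, -0.4, -0.7]
width: 0.0469
```

```bash
python3 -c "
from h import *
go([.546,.0405,.045],81.6);snap('wrist','w2')"
```

```text
t 4.15 pos [0.5479 0.0415 0.047 ] w 0.046939683335869946 F [ 0.301  -0.4121 -0.6506]
rot [ 0.1149  0.2083 -0.0617] shift now-axes [ 0.0017 -0.0013  0.002 ] goal-axes [ 0.0017 -0.0013  0.002 ]
```

View pics/w2.png

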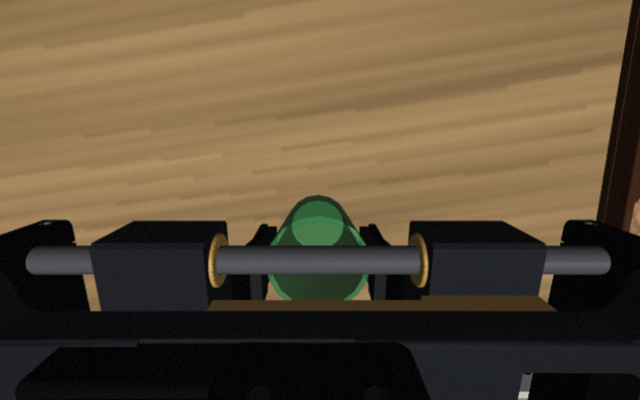

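Call:
{"method": "send_rows", "body": {
  "steps": [
    [0, 0, 0, 0, 0, 0, 0.9],
    [0, 0, 0, 0, 0, -0.005, 0.9],
    [0, 0, 0, 0, 0, -0.01, 0.9],
    [0, 0, 0, 0, 0, -0.015, 0.9],
    [0, 0, 0, 0, 0, -0.015, 0.9],
    [0, 0, 0, 0, 0, -0.015, 0.9],
    [0, 0, 0, 0, 0, -0.015, 0.9],
    [0, 0, 0, 0, 0, -0.01, 0.9],
    [0, 0, 0, 0, 0, 0, 0.9],
    [0, 0, 0, 0, 0, 0, 0.9]
  ]
}}

```text
time: 5.2
ee_pos: [0.5472, 0.0411, 0.1392]
eef_rot: [0.074, 0.997, 0.001, 0.002]
ft_force: [-0.6, -0.2, -1.0]
width: 0.0471
```

```bash
python3 -c "
from h import *
go([.4634,.3219,.13],81.6);snap('wrist','w3')"
```

```text
t 5.2 pos [0.5472 0.0411 0.1392] w 0.04705856217920972 F [-0.6308 -0.1739 -1.0366]
rot [ 0.1311  0.2462 -0.0959] shift now-axes [0.1245 0.2653 0.0093] goal-axes [0.124  0.2656 0.0092]
```

View pics/w3.png

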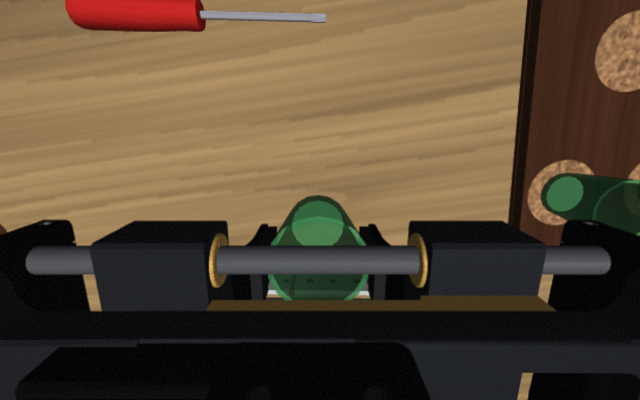

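The glass came up with the gripper and is level (the floor at (317,222) looks the same as before the lift). Carrying it to the cork.

Call:
{"method": "send_rows", "body": {
  "steps": [
    [0, 0, 0, 0.006, 0.013, 0, 0.9],
    [0, 0, 0, 0.012, 0.026, 0, 0.9],
    [0, 0, 0, 0.018, 0.038, 0, 0.9],
    [0, 0, 0, 0.018, 0.038, 0, 0.9],
    [0, 0, 0, 0.018, 0.038, 0, 0.9],
    [0, 0, 0, 0.018, 0.038, 0, 0.9],
    [0, 0, 0, 0.015, 0.032, 0, 0.9],
    [0, 0, 0, 0.006, 0.013, 0, 0.9],
    [0, 0, 0, 0.003, 0.007, 0, 0.9],
    [0, 0, 0, 0, 0, 0, 0.9]
  ]
}}

```text
time: 6.25
ee_pos: [0.4594, 0.3131, 0.1322]
eef_rot: [0.073, 0.997, -0.002, -0.003]
ft_force: [-0.4, 0.1, -1.0]
width: 0.0467
```

```bash
python3 -c "
from h import *
go([.4634,.3219,.13],81.6)"
```

```text
t 6.25 pos [0.4594 0.3131 0.1322] w 0.04673886918588415 F [-0.3638  0.0892 -1.0435]
rot [-0.1995 -0.2781 -0.0172] shift now-axes [-0.0026  0.0093  0.0021] goal-axes [-0.0026  0.0093  0.0022]
```

Call:
{"method": "send_rows", "body": {
  "steps": [
    [-0.2, -0.3, 0, -0.002, 0.005, 0, 0.9],
    [0, 0, 0, -0.001, 0.003, 0, 0.9],
    [0, 0, 0, 0, 0, 0.005, 0.9],
    [0, 0, 0, 0, 0, 0.01, 0.9],
    [0, 0, 0, 0, 0, 0.015, 0.9],
    [0, 0, 0, 0, 0, 0.015, 0.9],
    [0, 0, 0, 0, 0, 0.01, 0.9],
    [0, 0, 0, 0, 0, 0.005, 0.9],
    [0, 0, 0, 0, 0, 0, 0.9],
    [0, 0, 0, 0, 0, 0, 0.9]
  ]
}}

```text
time: 7.25
ee_pos: [0.4673, 0.3132, 0.0668]
eef_rot: [0.079, 0.997, -0.002, 0.001]
ft_force: [0.8, -0.8, -1.3]
width: 0.0465
```

```bash
python3 -c "
from h import *
go([.4646,.3219,.053],81.6); snap('wrist','w4'); snap('top','top4')"
```

```text
t 7.25 pos [0.4673 0.3132 0.0668] w 0.04653050430288379 F [ 0.817  -0.769  -1.2573]
rot [-0.1816  0.0809 -0.6569] shift now-axes [0.0041 0.0082 0.0138] goal-axes [0.004  0.0082 0.0138]
```

View pics/w4.png

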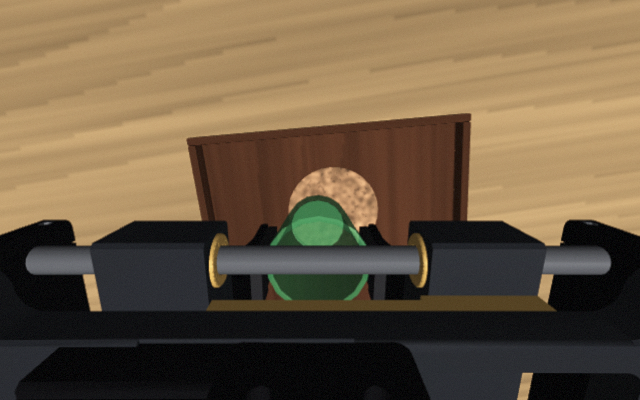

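```bash
python3 -c "
from h import *
p=pts('w4',[(289,207),(378,207),(333,167)],.006);print(p,np.linalg.norm(p[0]-p[1]))
from scipy.optimize import least_squares
r=least_squares(lambda c:np.hypot(*(p[:,:2]-c).T)-.032,[.463,.32]);print(r.x,r.fun)
W=cloud('w4');print(W[180,333],W[130,330])
W=cloud('top4');P=W[(abs(W[...,0]-.46)<.02)&(abs(W[...,1]-.32)<.02)];print(P[:,2].max())"
```

```text
[[0.45633705 0.29435616 0.006     ]
 [0.46616356 0.35717516 0.006     ]
 [0.43277055 0.32954019 0.006     ]] 0.06358291470639292
[0.46449107 0.32525864] [-3.98542735e-05 -3.96818076e-05  8.16954097e-06]
[0.4416227  0.32821811 0.00692024] [0.40742094 0.3307101  0.01855027]
0.47751220192244825
```

Call:
{"method": "send_rows", "body": {
  "steps": [
    [0, 0, -0.5, 0.002, 0.004, 0, 0.9],
    [0, 0, 0, 0.001, 0.003, 0, 0.9],
    [0, 0, 0, 0, 0, 0, 0.9],
    [0, 0, 0, 0, 0, 0, 0.9],
    [0, 0, 0, 0, 0, 0, 0.9],
    [0, 0, 0, 0, 0, 0, 0.9],
    [0, 0, 0, 0, 0, 0, 0.9],
    [0, 0, 0, 0, 0, 0, 0.9],
    [0, 0, 0, 0, 0, 0, 0.9],
    [0, 0, 0, 0, 0, 0, 0.9]
  ]
}}

```text
time: 8.35
ee_pos: [0.466, 0.3223, 0.0687]
eef_rot: [0.074, 0.997, -0.0, 0.002]
ft_force: [-0.0, -0.4, -1.0]
width: 0.0465
```

```bash
python3 -c "
from h import *
go([.4646,.3219,.053],81.6)"
```

```text
t 8.35 pos [0.466  0.3223 0.0687] w 0.04650000487739294 F [-0.0273 -0.4324 -0.9687]
rot [-0.0338  0.1951 -0.0777] shift now-axes [ 0.0014 -0.0006  0.0157] goal-axes [ 0.0013 -0.0006  0.0157]
```

Call:
{"method": "send_rows", "body": {
  "steps": [
    [0, 0, 0, 0, 0, 0.004, 0.9],
    [0, 0, 0, 0, 0, 0.004, 0.9],
    [0, 0, 0, 0, 0, 0.003, 0.9],
    [0, 0, 0, 0, 0, 0.001, 0.9],
    [0, 0, 0, 0, 0, 0, 0.9],
    [0, 0, 0, 0, 0, 0, 0.9],
    [0, 0, 0, 0, 0, 0, 0.9],
    [0, 0, 0, 0, 0, 0, 0.9],
    [0, 0, 0, 0, 0, 0, 0.9],
    [0, 0, 0, 0, 0, 0, 0.9]
  ]
}}

```text
time: 9.35
ee_pos: [0.466, 0.3222, 0.0555]
eef_rot: [0.074, 0.997, -0.001, 0.002]
ft_force: [0.1, -0.5, -1.2]
width: 0.0468
```

```bash
python3 -c "
from h import *
go([.4646,.3225,.053],81.6)"
```

```text
t 9.35 pos [0.466  0.3222 0.0555] w 0.04684253109706057 F [ 0.0871 -0.5316 -1.1557]
rot [-0.044   0.1895 -0.0818] shift now-axes [0.0015 0.0001 0.0025] goal-axes [0.0014 0.0001 0.0025]
```

Call:
{"method": "send_rows", "body": {
  "steps": [
    [0, 0, 0, 0, 0, 0.001, 0.9],
    [0, 0, 0, 0, 0, 0.001, 0.9],
    [0, 0, 0, 0, 0, 0, 0.9],
    [0, 0, 0, 0, 0, 0, 0.9],
    [0, 0, 0, 0, 0, 0.001, 0.9],
    [0, 0, 0, 0, 0, 0, 0.9],
    [0, 0, 0, 0, 0, 0, 0.9],
    [0, 0, 0, 0, 0, 0, 0.9],
    [0, 0, 0, 0, 0, 0, 0.9],
    [0, 0, 0, 0, 0, 0, 0.9]
  ]
}}

```text
time: 10.35
ee_pos: [0.466, 0.3222, 0.0523]
eef_rot: [0.074, 0.997, -0.0, 0.002]
ft_force: [0.1, -0.4, -0.9]
width: 0.0469
```

```bash
python3 -c "
from h import *
go([.4646,.3225,.053],81.6)"
```

```text
t 10.35 pos [0.466  0.3222 0.0523] w 0.04687305573513233 F [ 0.0893 -0.3612 -0.9291]
rot [-0.0388  0.1935 -0.0799] shift now-axes [ 0.0015  0.     -0.0007] goal-axes [ 0.0015  0.     -0.0007]
```

Call:
{"method": "send_rows", "body": {
  "steps": [
    [0, 0, 0, 0, 0, 0.001, 0.9],
    [0, 0, 0, 0, 0, 0, 0.9],
    [0, 0, 0, 0, 0, 0, 0.9],
    [0, 0, 0, 0, 0, 0, 0.9],
    [0, 0, 0, 0, 0, 0, 0.5],
    [0, 0, 0, 0, 0, 0, 0.0],
    [0, 0, 0, 0, 0, 0, -0.5],
    [0, 0, 0, 0, 0, 0, -1],
    [0, 0, 0, 0, 0, 0, -1],
    [0, 0, 0, 0, 0, 0, -1]
  ]
}}

```text
time: 11.35
ee_pos: [0.4667, 0.3225, 0.0521]
eef_rot: [0.074, 0.997, -0.0, 0.002]
ft_force: [-1.0, 0.0, 0.3]
width: 0.071
```

```bash
python3 -c "
from h import *
go([.4646,.3225,.053],81.6)"
```

```text
t 11.35 pos [0.4667 0.3225 0.0521] w 0.0709901095881311 F [-0.9637  0.0017  0.3302]
rot [ 0.0136  0.2547 -0.0876] shift now-axes [ 0.0021 -0.0003 -0.0009] goal-axes [ 0.0021 -0.0003 -0.0009]
```

Released. Rising straight up.

Call:
{"method": "send_rows", "body": {
  "steps": [
    [0, 0, 0, 0, 0, 0, -1],
    [0, 0, 0, 0, 0, 0, -1],
    [0, 0, 0, 0, 0, -0.005, -1],
    [0, 0, 0, 0, 0, -0.015, -1],
    [0, 0, 0, 0, 0, -0.025, -1],
    [0, 0, 0, 0, 0, -0.03, -1],
    [0, 0, 0, 0, 0, -0.03, -1],
    [0, 0, 0, 0, 0, -0.02, -1],
    [0, 0, 0, 0, 0, -0.01, -1],
    [0, 0, 0, 0, 0, 0, -1]
  ]
}}

```text
time: 12.35
ee_pos: [0.4662, 0.3223, 0.1992]
eef_rot: [0.074, 0.997, 0.001, 0.003]
ft_force: [0.4, -1.0, 0.3]
width: 0.0871
```

```bash
python3 -c "
from h import *
go([.532,-.306,.19],114);snap('wrist','w5')"
```

```text
t 12.35 pos [0.4662 0.3223 0.1992] w 0.08705201076366802 F [ 0.4048 -1.0299  0.2578]
rot [  0.0481   0.4155 -32.5219] shift now-axes [-0.1581 -0.6116  0.0085] goal-axes [ 0.1955 -0.6007  0.0092]
```

View pics/w5.png

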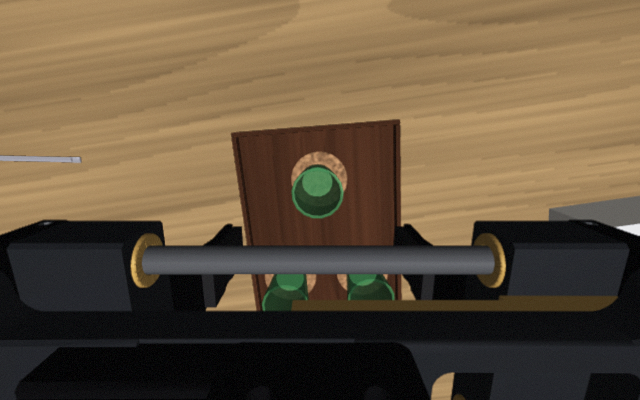

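The wrist view shows the glass standing on the cork, with its rim at (317,192), its floor at (317,181) and the cork's top edge at (319,152).

```bash
python3 -c "
from h import *
print('rim',pts('w5',[(317.5,192)],.068),'floor',pts('w5',[(317,181)],.011))
p=pts('w5',[(291.5,180),(347.5,180),(319,152)],.006)
from scipy.optimize import least_squares
r=least_squares(lambda c:np.hypot(*(p[:,:2]-c).T)-.032,[.463,.32]);print('cork',r.x,r.fun)"
```

```text
rim [[0.46431072 0.32314719 0.068     ]] floor [[0.46491897 0.32260515 0.011     ]]
cork [0.46528985 0.32545785] [ 9.53575533e-05  9.53428675e-05 -7.42747726e-07]
```

Call:
{"method": "send_rows", "body": {
  "steps": [
    [0, 0, -8, -0.01, -0.028, 0, -1],
    [0, 0, -8, -0.005, -0.045, 0, -1],
    [0, 0, -8, 0.003, -0.045, 0, -1],
    [0, 0, -7, 0.01, -0.045, 0, -1],
    [0, 0, 0, 0.014, -0.045, 0, -1],
    [0, 0, 0, 0.014, -0.045, 0, -1],
    [0, 0, 0, 0.014, -0.045, 0, -1],
    [0, 0, 0, 0.014, -0.045, 0, -1],
    [0, 0, 0, 0.014, -0.045, 0, -1],
    [0, 0, 0, 0.014, -0.045, 0, -1]
  ]
}}

```text
time: 13.4
ee_pos: [0.509, -0.1333, 0.1863]
eef_rot: [-0.212, 0.977, 0.0, -0.005]
ft_force: [1.2, 0.5, 0.6]
width: 0.0864
```

```bash
python3 -c "
from h import *
go([.532,-.306,.19],114)"
```

```text
t 13.4 pos [ 0.509  -0.1333  0.1863] w 0.08640002424729225 F [1.1543 0.476  0.5838]
rot [ 0.1297 -0.5767  0.4933] shift now-axes [ 0.0507 -0.1666 -0.0036] goal-axes [ 0.0492 -0.1671 -0.0037]
```

The glass is within about 3 mm of the cork centre and upright. Continuing to the block.

Call:
{"method": "send_rows", "body": {
  "steps": [
    [0, 0, 0, 0.012, -0.04, 0, -1],
    [0, 0, 0, 0.012, -0.04, 0, -1],
    [0, 0, 0, 0.01, -0.03, 0, -1],
    [0, 0, 0, 0.004, -0.015, 0, -1],
    [0, 0, 0, 0.001, -0.005, 0, -1],
    [0, 0, 0, 0, 0, 0, -1],
    [0, 0, 0, 0, 0, 0, -1],
    [0, 0, 0, 0, 0, 0, -1],
    [0, 0, 0, 0, 0, 0, -1],
    [0, 0, 0, 0, 0, 0, -1]
  ]
}}

```text
time: 14.4
ee_pos: [0.5219, -0.2758, 0.1776]
eef_rot: [-0.21, 0.978, 0.002, -0.012]
ft_force: [-0.5, 0.6, 1.1]
width: 0.0873
```

```bash
python3 -c "
from h import *
go([.532,-.306,.19],114);snap('wrist','w6')"
```

```text
t 14.4 pos [ 0.5219 -0.2758  0.1776] w 0.08725575032915063 F [-0.5395  0.6009  1.1246]
rot [ 0.4805 -1.2743  0.1887] shift now-axes [ 0.0035 -0.0316 -0.0126] goal-axes [ 0.0031 -0.0317 -0.0124]
```

View pics/w6.png

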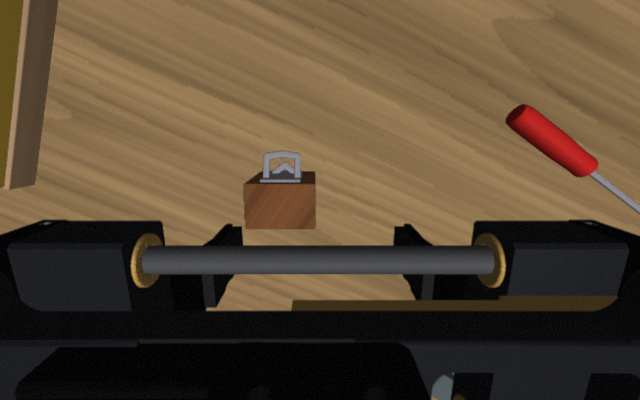

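The block's top face spans about (245,183), (316,183), (316,229), (245,228), and the opener faces away from the strip side.

```bash
python3 - <<'E'
from h import *
im=load('w6')['im'];c=cv2.resize(im[140:240,230:330],None,fx=6,fy=6,interpolation=cv2.INTER_CUBIC);cv2.imwrite('pics/w6b.png',c)
b=pts('w6',[(245,183.5),(316,183),(316,228.5),(245,228)],.08);print(b,b.mean(0))
for i in range(4): e=b[(i+1)%4]-b[i];print(np.linalg.norm(e),np.degrees(np.arctan2(e[1],e[0])))
W=cloud('w6')
m=(W[...,2]>.072)&(W[...,2]<.09)&(abs(W[...,0]-.53)<.08)&(abs(W[...,1]+.29)<.08)
P=W[m];print('blocktop cloud',m.sum(),P.mean(0),cv2.minAreaRect((P[:,:2]*1000).astype(np.float32)))
E
```

```text
[[ 0.52805759 -0.33773438  0.08      ]
 [ 0.50364684 -0.2844721   0.08      ]
 [ 0.53965836 -0.26827348  0.08      ]
 [ 0.56402848 -0.32377883  0.08      ]] [ 0.53384782 -0.3035647   0.08      ]
0.058589724786372144 114.62256076302762
0.0394870246446809 24.219059638606765
0.06061969421795663 -66.29569504264163
0.03858319032535415 -158.79534639258182
blocktop cloud 3411 [ 0.53274975 -0.30533063  0.08025056] ((533.4306640625, -305.4682922363281), (41.8140754699707, 59.37810516357422), 24.13202667236328)
```

View pics/w6b.png

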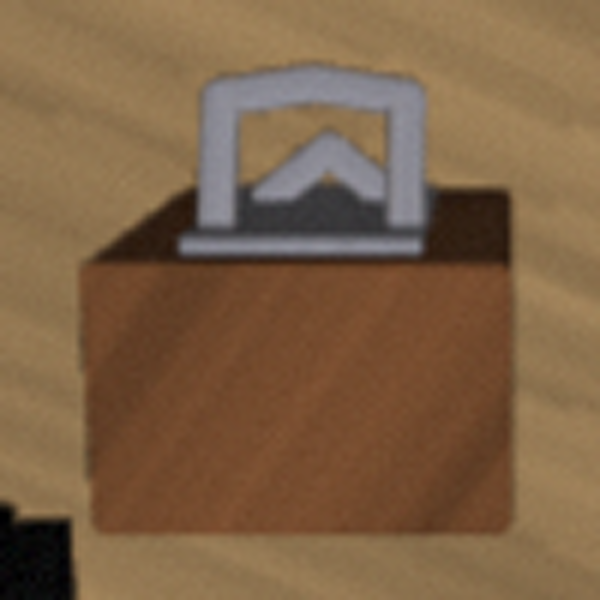

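Call:
{"method": "send_rows", "body": {
  "steps": [
    [0.5, -1.3, 0, 0.001, -0.01, 0, -1],
    [0, 0, 0, 0.001, -0.012, 0, -1],
    [0, 0, 0, 0, -0.005, 0, -1],
    [0, 0, 0, 0, 0, 0, -1],
    [0, 0, 0, 0, 0, 0, -1],
    [0, 0, 0, 0, 0, 0, -1],
    [0, 0, 0, 0, 0, 0, -1],
    [0, 0, 0, 0, 0, 0, -1],
    [0, 0, 0, 0, 0, 0, -1],
    [0, 0, 0, 0, 0, 0, -1]
  ],
  "force": 40
}}

```text
time: 15.45
ee_pos: [0.5321, -0.3021, 0.1781]
eef_rot: [-0.21, 0.978, -0.001, 0.003]
ft_force: [0.1, -0.0, 0.7]
width: 0.087
```

```bash
python3 -c "
from h import *
go([.5333,-.305,.11],114.1)"
```

```text
t 15.45 pos [ 0.5321 -0.3021  0.1781] w 0.08698612945396451 F [ 0.088  -0.0083  0.7311]
rot [-0.1435  0.343   0.1781] shift now-axes [ 0.0006 -0.003   0.0681] goal-axes [ 0.0001 -0.0032  0.0681]
```

Centred within about 3 mm, so descending.

Call:
{"method": "send_rows", "body": {
  "steps": [
    [0, 0, 0, 0, -0.0025, 0.01, -1],
    [0, 0, 0, 0, 0, 0.018, -1],
    [0, 0, 0, 0, 0, 0.025, -1],
    [0, 0, 0, 0, 0, 0.025, -1],
    [0, 0, 0, 0, 0, 0.02, -1],
    [0, 0, 0, 0, 0, 0.015, -1],
    [0, 0, 0, 0, 0, 0.008, -1],
    [0, 0, 0, 0, 0, 0.002, -1],
    [0, 0, 0, 0, 0, 0, -1],
    [0, 0, 0, 0, 0, 0, -1]
  ]
}}

```text
time: 16.45
ee_pos: [0.534, -0.3048, 0.0468]
eef_rot: [-0.21, 0.978, -0.0, 0.003]
ft_force: [0.0, 0.3, 0.0]
width: 0.0867
```

```bash
python3 -c "
from h import *
go([.5333,-.305,.045],114.1)"
```

```text
t 16.45 pos [ 0.534  -0.3048  0.0468] w 0.08673557121369967 F [0.0249 0.2915 0.006 ]
rot [-0.1191  0.3522  0.1966] shift now-axes [0.0008 0.0001 0.0018] goal-axes [0.0008 0.0001 0.0018]
```

Call:
{"method": "send_rows", "body": {
  "steps": [
    [0, 0.4, 0.2, 0, 0, 0, -1],
    [0, 0, 0, 0, 0, 0, 0],
    [0, 0, 0, 0, 0, 0, 0],
    [0, 0, 0, 0, 0, 0, 0.2],
    [0, 0, 0, 0, 0, 0, 0.4],
    [0, 0, 0, 0, 0, 0, 0.6],
    [0, 0, 0, 0, 0, 0, 0.6],
    [0, 0, 0, 0, 0, 0, 0.6],
    [0, 0, 0, 0, 0, 0, 0.6],
    [0, 0, 0, 0, 0, 0, 0.6]
  ],
  "force": 40
}}

```text
time: 17.45
ee_pos: [0.5356, -0.3051, 0.0494]
eef_rot: [-0.209, 0.978, -0.002, 0.001]
ft_force: [0.2, -0.1, 0.3]
width: 0.0597
```

```bash
python3 -c "
from h import *
go([.5333,-.305,.045],114.1)"
```

```text
t 17.45 pos [ 0.5356 -0.3051  0.0494] w 0.05972275720808677 F [ 0.2289 -0.0784  0.3274]
rot [-0.2799  0.0858  0.0038] shift now-axes [0.002  0.0011 0.0044] goal-axes [0.002  0.001  0.0044]
```

Call:
{"method": "send_rows", "body": {
  "steps": [
    [0, 0, 0, 0, 0, -0.005, 0.7],
    [0, 0, 0, 0, 0, -0.01, 0.7],
    [0, 0, 0, 0, 0, -0.012, 0.7],
    [0, 0, 0, 0, 0, -0.012, 0.7],
    [0, 0, 0, 0, 0, -0.012, 0.7],
    [0, 0, 0, 0, 0, -0.005, 0.7],
    [0, 0, 0, 0, 0, 0, 0.7],
    [0, 0, 0, 0, 0, 0, 0.7],
    [0, 0, 0, 0, 0, 0, 0.7],
    [0, 0, 0, 0, 0, 0, 0.7]
  ]
}}

```text
time: 18.45
ee_pos: [0.5349, -0.3049, 0.1105]
eef_rot: [-0.209, 0.978, -0.002, 0.001]
ft_force: [0.2, -0.4, -2.3]
width: 0.0601
```

```bash
python3 - <<'E'
from h import *
im=load('w1')['im'];c=cv2.resize(im[262:312,225:425],None,fx=4,fy=4,interpolation=cv2.INTER_CUBIC);cv2.imwrite('pics/w1s.png',c)
for t in ['top0','w1','top4']:
    W=cloud(t)
    m=(W[...,2]>.015)&(W[...,2]<.066)&(abs(W[...,0]-.61)<.03)&(abs(W[...,1]-.042)<.115)
    P=W[m];print(t,m.sum())
    if m.sum()<30: continue
    # robust line x=a+b*(y-.042), prefer front
    y=P[:,1]-.0425;A=np.c_[np.ones_like(y),y]
    w=np.ones(len(y),bool)
    for _ in range(8):
        s=np.linalg.lstsq(A[w],P[w,0],rcond=None)[0]; r=P[:,0]-A@s; w=abs(r)<.005
    print(s,'yaw',-np.degrees(np.arctan(s[1])),w.sum(),r[w].std())
go([.54,.05,.1],81.6)
E
```

```text
top0 554
[0.61206478 0.16365756] yaw -9.294491331273937 468 0.0007619338646939843
w1 316
[ 0.61277955 -0.16837598] yaw 9.557585036023452 176 0.0028383069461867458
top4 556
[0.61206408 0.16289387] yaw -9.251871155841005 470 0.0007854834753096458
t 18.45 pos [ 0.5349 -0.3049  0.1105] w 0.060113250975232686 F [ 0.152  -0.3693 -2.3216]
rot [-0.2431  0.1483 32.4923] shift now-axes [-0.1495  0.3219  0.0092] goal-axes [0.0468 0.3518 0.0105]
```

View pics/w1s.png

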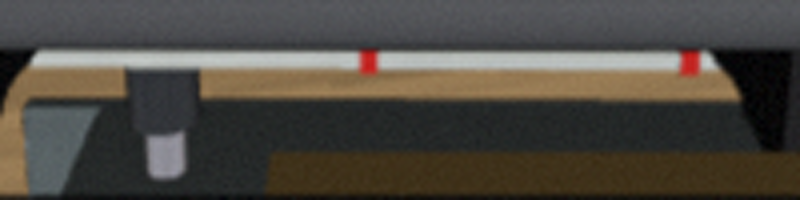

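Call:
{"method": "send_rows", "body": {
  "steps": [
    [0, 0, 8.2, -0.007, 0.019, 0, 0.7],
    [0, 0, 8.2, -0.007, 0.034, 0, 0.7],
    [0, 0, 8.2, -0.002, 0.044, 0, 0.7],
    [0, 0, 8.2, 0.004, 0.044, 0, 0.7],
    [0, 0, 0, 0.01, 0.042, 0, 0.7],
    [0, 0, 0, 0.01, 0.042, 0, 0.7],
    [0, 0, 0, 0.01, 0.042, 0, 0.7],
    [0, 0, 0, 0.009, 0.036, 0, 0.7],
    [0, 0, 0, 0.006, 0.024, 0, 0.7],
    [0, 0, 0, 0.002, 0.01, 0, 0.7]
  ]
}}

```text
time: 19.45
ee_pos: [0.5052, 0.045, 0.1047]
eef_rot: [0.082, 0.997, -0.003, -0.001]
ft_force: [0.1, -0.0, -1.5]
width: 0.0596
```

```bash
python3 -c "
from h import *
go([.5597,.0515,.06],80.8)"
```

```text
t 19.45 pos [0.5052 0.045  0.1047] w 0.05963999406733728 F [ 0.1424 -0.0123 -1.4606]
rot [-0.3759 -0.0519 -0.1775] shift now-axes [-0.0528  0.0155  0.0446] goal-axes [-0.0528  0.0151  0.0447]
```

Call:
{"method": "send_rows", "body": {
  "steps": [
    [-0.4, 0, 0, -0.005, 0.004, 0.004, 0.7],
    [0, 0, 0, -0.01, 0.006, 0.008, 0.7],
    [0, 0, 0, -0.015, 0.004, 0.01, 0.7],
    [0, 0, 0, -0.01, 0, 0.01, 0.7],
    [0, 0, 0, -0.005, 0, 0.007, 0.7],
    [0, 0, 0, 0, 0, 0.002, 0.7],
    [0, 0, 0, 0, 0, 0, 0.7],
    [0, 0, 0, 0, 0, 0, 0.7],
    [0, 0, 0, 0, 0, 0, 0.7],
    [0, 0, 0, 0, 0, 0, 0.7]
  ]
}}

```text
time: 20.45
ee_pos: [0.5551, 0.0433, 0.0608]
eef_rot: [0.085, 0.996, -0.001, -0.0]
ft_force: [-0.6, 0.5, -1.1]
width: 0.0594
```

```bash
python3 -c "
from h import *
go([.5597,.0515,.055],80.8);snap('top','top7');snap('scene','scene7');snap('wrist','w7')
im=load('top7')['im'];c=cv2.resize(im[120:220,235:365],None,fx=6,fy=6,interpolation=cv2.INTER_CUBIC);cv2.imwrite('pics/top7a.png',c)
im=load('scene7')['im'];c=cv2.resize(im[130:290,255:425],None,fx=3.7,fy=3.7,interpolation=cv2.INTER_CUBIC);cv2.imwrite('pics/sc7a.png',c)"
```

```text
t 20.45 pos [0.5551 0.0433 0.0608] w 0.05939720894816794 F [-0.6044  0.462  -1.1387]
rot [-0.0616 -0.0251 -0.6009] shift now-axes [-0.0032  0.0088  0.0058] goal-axes [-0.0033  0.0088  0.0058]
```

View pics/top7a.png

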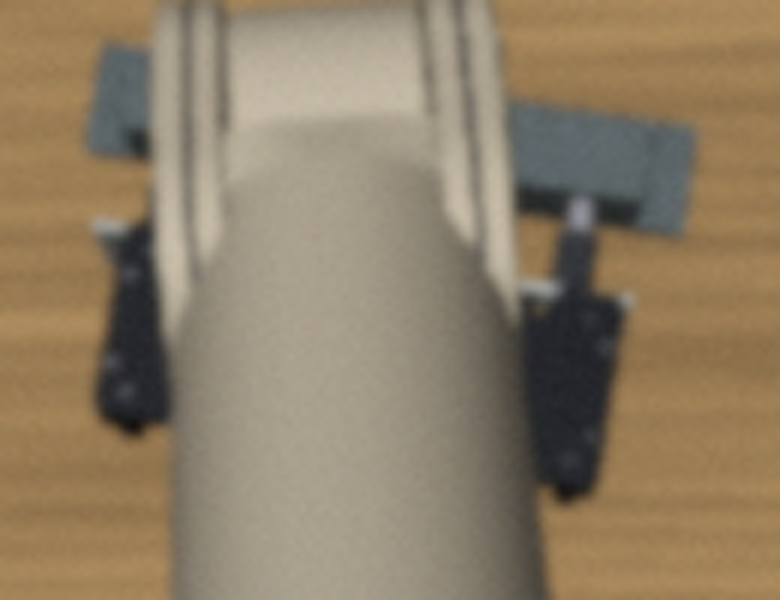

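View pics/sc7a.png

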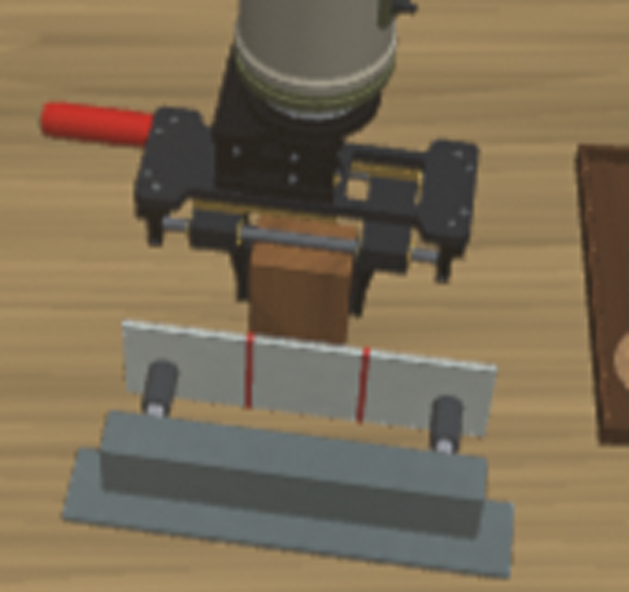

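View pics/w7.png

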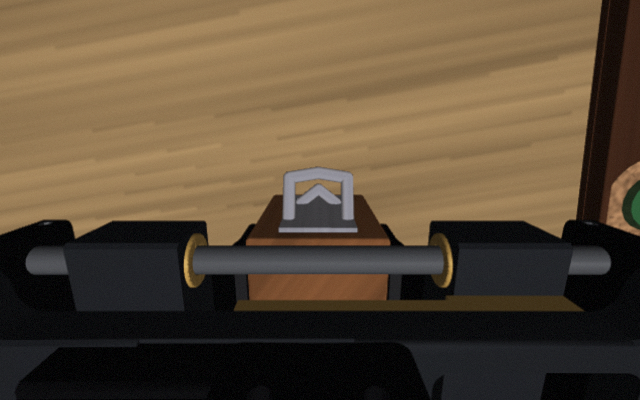

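The scene view shows the block squarely held in front of the strip, with the marks at crop (251,335)/(366,349) and the block's back top edge at (251,266)-(352,270).

```bash
python3 - <<'E'
from h import *
np.set_printoptions(precision=4,suppress=True)
im=load('scene7')['im'];c=cv2.resize(im[170:260,280:400],None,fx=6.6,fy=6.6,interpolation=cv2.INTER_CUBIC);cv2.imwrite('pics/sc7b.png',c)
def c(l,o=(255,130),s=3.7): return [((x+.5)/s-.5+o[0],(y+.5)/s-.5+o[1]) for x,y in l]
print('marks top(back edge)',pts('scene7',c([(251,335),(366,349)]),.07))
print('marks bottom',pts('scene7',c([(248,407),(361,422)]),.004))
print('ends',pts('scene7',c([(124,323),(494,367)]),.07))
b=pts('scene7',c([(251,266),(352,270)]),.0914);print(b,b.mean(0),np.linalg.norm(b[0]-b[1]))
E
```

```text
marks top(back edge) [[0.6088 0.0099 0.07  ]
 [0.6196 0.0765 0.07  ]]
marks bottom [[0.612  0.009  0.004 ]
 [0.6237 0.0772 0.004 ]]
ends [[ 0.5995 -0.0644  0.07  ]
 [ 0.6331  0.1494  0.07  ]]
[[0.5741 0.0102 0.0914]
 [0.5775 0.0694 0.0914]] [0.5758 0.0398 0.0914] 0.059245599517269924
```

View pics/sc7b.png

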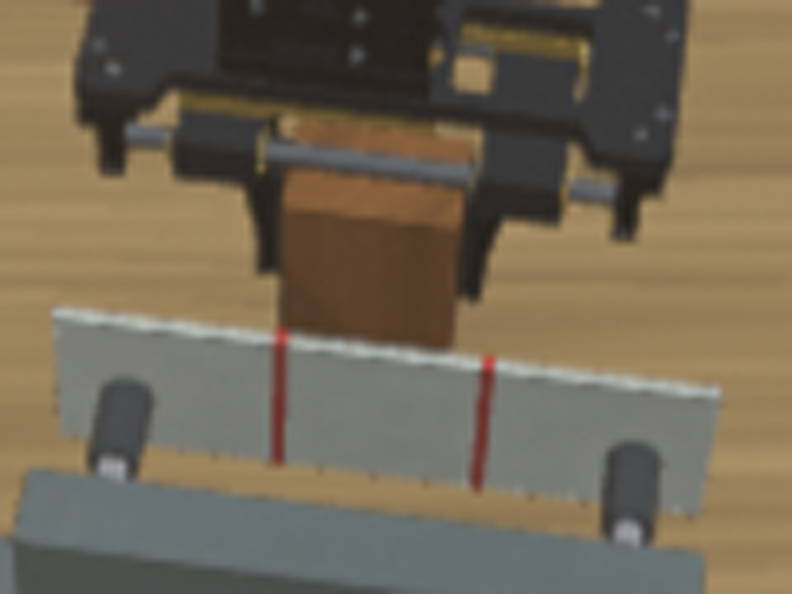

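```bash
python3 - <<'E'
from h import *
np.set_printoptions(precision=4,suppress=True)
def c(l,o=(280,170),s=6.6): return [((x+.5)/s-.5+o[0],(y+.5)/s-.5+o[1]) for x,y in l]
b=pts('scene7',c([(283,209),(463,228)]),.0914);e=b[1]-b[0];print(b,b.mean(0),np.linalg.norm(e),90-np.degrees(np.arctan2(e[1],e[0])))
W=cloud('scene7')
m=(abs(W[...,2]-.0914)<.005)&(abs(W[...,0]-.556)<.03)&(abs(W[...,1]-.042)<.035);P=W[m];print(m.sum(),P.max(0),P.mean(0))
# back face of block
m=(W[...,2]>.03)&(W[...,2]<.082)&(abs(W[...,0]-.575)<.015)&(abs(W[...,1]-.04)<.026);P=W[m]
y=P[:,1]-.042;A=np.c_[np.ones(len(y)),y,P[:,2]-.05];s=np.linalg.lstsq(A,P[:,0],rcond=None)[0];print('back face',m.sum(),s,np.degrees(np.arctan(s[1:])))
r=P[:,0]-A@s;print(r.std())
# strip back face
m=(W[...,2]>.01)&(W[...,2]<.06)&(abs(W[...,0]-.615)<.03)&(abs(W[...,1]-.042)<.03);P=W[m]
y=P[:,1]-.042;A=np.c_[np.ones(len(y)),y,P[:,2]-.05];s=np.linalg.lstsq(A,P[:,0],rcond=None)[0];r=P[:,0]-A@s
w=abs(r)<.004;s=np.linalg.lstsq(A[w],P[w,0],rcond=None)[0];print('strip back',w.sum(),s,np.degrees(np.arctan(s[1:])),r[w].std())
go([.56,.0515,.055],80.9)
E
```

```text
[[0.5733 0.0102 0.0914]
 [0.5818 0.069  0.0914]] [0.5776 0.0396 0.0914] 0.059467248946795656 8.215847110366326
301 [0.5811 0.0738 0.0944] [0.5596 0.0405 0.0899]
back face 351 [ 0.5758  0.1685 -0.0001] [ 9.5622 -0.005 ]
0.001290588553584808
strip back 378 [0.6174 0.1617 0.0032] [9.1825 0.1833] 0.0011920643377874892
t 20.6 pos [0.5552 0.0435 0.0607] w 0.06002921945501468 F [-0.3515 -0.6498 -2.365 ]
rot [-0.0614 -0.0278 -0.693 ] shift now-axes [-0.0034  0.0087  0.0057] goal-axes [-0.0035  0.0087  0.0057]
```

The two cameras agree: the gap to the strip is about 38 mm, the block needs about 9 mm along +y, and the yaw error is about 0.5°.

Call:
{"method": "send_rows", "body": {
  "steps": [
    [0, 0, -0.5, 0, 0.004, 0.003, 0.7],
    [0, 0, 0, -0.005, 0.0035, 0.003, 0.7],
    [0, 0, 0, -0.005, 0, 0.001, 0.7],
    [0, 0, 0, -0.005, 0, 0, 0.7],
    [0, 0, 0, 0, 0, 0, 0.7],
    [0, 0, 0, 0, 0, 0, 0.7],
    [0, 0, 0, 0, 0, 0, 0.7],
    [0, 0, 0, 0, 0, 0, 0.7],
    [0, 0, 0, 0, 0, 0, 0.7],
    [0, 0, 0, 0, 0, 0, 0.7]
  ]
}}

```text
time: 21.6
ee_pos: [0.5727, 0.0492, 0.053]
eef_rot: [0.08, 0.997, -0.0, -0.0]
ft_force: [-0.6, 0.5, -1.6]
width: 0.0595
```

```bash
python3 -c "
from h import *
# contact pose: mark - 0.019*x_s
m=np.array([.6125,.043]);xs=np.array([np.cos(np.radians(9.2)),-np.sin(np.radians(9.2))])
c=m-.019*xs;print(c);go([*c,.052],80.8);st()"
```

```text
[0.59374441 0.04603774]
t 21.6 pos [0.5727 0.0492 0.053 ] w 0.05949630704804519 F [-0.5804  0.4855 -1.6118]
rot [-0.0576 -0.028  -0.0117] shift now-axes [-0.0213  0.0002  0.001 ] goal-axes [-0.0213  0.0002  0.001 ]
time 21.6
joint_positions [-0.4032  0.4065  0.286   1.8043 -0.1365  0.9508  1.3504]
ee_pos [0.5727 0.0492 0.053 ]
eef_rot [ 0.0803  0.9968 -0.0005 -0.0003]
ft_force [-0.5804  0.4855 -1.6118]
width 0.05949630704804519
```

Call:
{"method": "send_rows", "body": {
  "steps": [
    [0, 0, 0, -0.004, 0, 0, 0.7],
    [0, 0, 0, -0.005, 0, 0.001, 0.7],
    [0, 0, 0, -0.004, 0, 0, 0.7],
    [0, 0, 0, -0.002, 0, 0, 0.7],
    [0, 0, 0, 0, 0, 0, 0.7],
    [0, 0, 0, 0, 0, 0, 0.7],
    [0, 0, 0, 0, 0, 0, 0.7],
    [0, 0, 0, 0, 0, 0, 0.7],
    [0, 0, 0, 0, 0, 0, 0.7],
    [0, 0, 0, 0, 0, 0, 0.7]
  ]
}}

```text
time: 22.6
ee_pos: [0.5888, 0.0466, 0.0519]
eef_rot: [0.08, 0.997, -0.0, -0.0]
ft_force: [-0.4, -0.2, -1.7]
width: 0.0599
```

```bash
cat >> h.py <<'E'
def chk():
    m=np.array([.6125,.043]);xs=np.array([np.cos(np.radians(9.2)),-np.sin(np.radians(9.2))])
    go([*(m-.019*xs),.052],80.8); s=read_state(); print('press',-np.dot(s['ft_force'][:2],xs))
E
python3 -c "
from h import *
chk()"
```

```text
t 22.6 pos [0.5888 0.0466 0.0519] w 0.05990802708549328 F [-0.3818 -0.208  -1.6782]
rot [-0.0561 -0.0287 -0.0132] shift now-axes [-0.005   0.0002 -0.0001] goal-axes [-0.005   0.0002 -0.0001]
press 0.343596925858637
```

Call:
{"method": "send_rows", "body": {
  "steps": [
    [0, 0, 0, -0.001, 0, 0, 0.7],
    [0, 0, 0, -0.001, 0, 0, 0.7],
    [0, 0, 0, -0.001, 0, 0, 0.7],
    [0, 0, 0, -0.001, 0, 0, 0.7],
    [0, 0, 0, -0.001, 0, 0, 0.7],
    [0, 0, 0, -0.001, 0, 0, 0.7],
    [0, 0, 0, 0, 0, 0, 0.7],
    [0, 0, 0, 0, 0, 0, 0.7],
    [0, 0, 0, 0, 0, 0, 0.7],
    [0, 0, 0, 0, 0, 0, 0.7]
  ]
}}

```text
time: 23.6
ee_pos: [0.5944, 0.0458, 0.0517]
eef_rot: [0.08, 0.997, -0.0, -0.001]
ft_force: [-1.5, 1.0, -2.3]
width: 0.0598
```

```bash
python3 -c "
from h import *
chk()"
```

```text
t 23.6 pos [0.5944 0.0458 0.0517] w 0.05978662385989034 F [-1.5072  0.9835 -2.339 ]
rot [-0.0631 -0.1394  0.0085] shift now-axes [ 0.0006  0.0001 -0.0003] goal-axes [ 0.0006  0.0001 -0.0003]
press 1.6450875549338337
```

Call:
{"method": "send_rows", "body": {
  "steps": [
    [0, 0, 0, -0.001, 0, 0, 0.7],
    [0, 0, 0, -0.001, 0, 0, 0.7],
    [0, 0, 0, -0.001, 0, 0, 0.7],
    [0, 0, 0, -0.001, 0, 0, 0.7],
    [0, 0, 0, 0, 0, 0, 0.7],
    [0, 0, 0, 0, 0, 0, 0.7],
    [0, 0, 0, 0, 0, 0, 0.7],
    [0, 0, 0, 0, 0, 0, 0.7],
    [0, 0, 0, 0, 0, 0, 0.7],
    [0, 0, 0, 0, 0, 0, 0.7]
  ]
}}

```text
time: 24.6
ee_pos: [0.5971, 0.0455, 0.0513]
eef_rot: [0.08, 0.997, -0.0, -0.003]
ft_force: [-4.1, -0.2, 1.1]
width: 0.0599
```

```bash
python3 -c "
from h import *
chk()"
```

```text
t 24.6 pos [0.5971 0.0455 0.0513] w 0.059922796650028184 F [-4.0917 -0.2118  1.1374]
rot [-0.0791 -0.3359  0.0255] shift now-axes [ 0.0034  0.     -0.0007] goal-axes [ 0.0034  0.     -0.0007]
press 4.005226088166575
```

Call:
{"method": "send_rows", "body": {
  "steps": [
    [0, -0.2, 0, -0.001, 0, 0, 0.7],
    [0, -0.1, 0, -0.001, 0, 0, 0.7],
    [0, 0, 0, -0.001, 0, 0, 0.7],
    [0, 0, 0, -0.001, 0, 0, 0.7],
    [0, 0, 0, -0.001, 0, 0, 0.7],
    [0, 0, 0, 0, 0, 0, 0.7],
    [0, 0, 0, 0, 0, 0, 0.7],
    [0, 0, 0, 0, 0, 0, 0.7],
    [0, 0, 0, 0, 0, 0, 0.7],
    [0, 0, 0, 0, 0, 0, 0.7]
  ]
}}

```text
time: 25.6
ee_pos: [0.5986, 0.0452, 0.0505]
eef_rot: [0.08, 0.997, -0.001, -0.004]
ft_force: [-5.1, 0.6, 1.7]
width: 0.0598
```

```bash
python3 -c "
from h import *
chk()"
```

```text
t 25.6 pos [0.5986 0.0452 0.0505] w 0.05976835088145694 F [-5.0644  0.5596  1.7236]
rot [-0.115  -0.4482  0.046 ] shift now-axes [ 0.0049  0.     -0.0014] goal-axes [ 0.0049  0.     -0.0015]
press 5.08871394498368
```

Call:
{"method": "send_rows", "body": {
  "steps": [
    [0, -0.3, 0, -0.0015, 0, -0.001, 0.7],
    [0, -0.3, 0, -0.0015, 0, -0.001, 0.7],
    [0, -0.3, 0, -0.0015, 0, 0, 0.7],
    [0, -0.2, 0, -0.0015, 0, 0, 0.7],
    [0, -0.1, 0, -0.0015, 0, 0, 0.7],
    [0, 0, 0, -0.001, 0, 0, 0.7],
    [0, 0, 0, 0, 0, 0, 0.7],
    [0, 0, 0, 0, 0, 0, 0.7],
    [0, 0, 0, 0, 0, 0, 0.7],
    [0, 0, 0, 0, 0, 0, 0.7]
  ]
}}

```text
time: 26.6
ee_pos: [0.5998, 0.0451, 0.0494]
eef_rot: [0.08, 0.997, -0.002, -0.001]
ft_force: [-6.8, 0.8, 2.3]
width: 0.0598
```

```bash
python3 -c "
from h import *
chk()"
```

```text
t 26.6 pos [0.5998 0.0451 0.0494] w 0.0598340079892716 F [-6.7657  0.8145  2.2864]
rot [-0.2108 -0.1128  0.0447] shift now-axes [ 0.0061 -0.     -0.0026] goal-axes [ 0.0061 -0.     -0.0026]
press 6.808874286960051
```

Call:
{"method": "send_rows", "body": {
  "steps": [
    [0, 0, 0, -0.0015, 0, -0.001, 0.7],
    [0, 0, 0, -0.0015, 0, -0.001, 0.7],
    [0, 0, 0, -0.0015, 0, -0.001, 0.7],
    [0, 0, 0, -0.0015, 0, -0.001, 0.7],
    [0, 0, 0, -0.0015, 0, -0.0005, 0.7],
    [0, 0, 0, -0.0015, 0, -0.0005, 0.7],
    [0, 0, 0, -0.001, 0, -0.0005, 0.7],
    [0, 0, 0, -0.0005, 0, -0.0005, 0.7],
    [0, 0, 0, -0.0005, 0, -0.0005, 0.7],
    [0, 0, 0, -0.0005, 0, -0.0005, 0.7]
  ]
}}

```text
time: 27.6
ee_pos: [0.6, 0.0451, 0.0499]
eef_rot: [0.079, 0.997, -0.002, -0.014]
ft_force: [-7.7, 1.3, -0.4]
width: 0.0596
```

```bash
python3 -c "
from h import *
chk();snap('scene','scene8')
im=load('scene8')['im'];c=cv2.resize(im[150:270,270:410],None,fx=5,fy=5,interpolation=cv2.INTER_CUBIC);cv2.imwrite('pics/sc8.png',c);chk()"
```

```text
t 27.6 pos [0.6    0.0451 0.0499] w 0.05961049618580014 F [-7.7385  1.2653 -0.4134]
rot [-0.401  -1.5423  0.0845] shift now-axes [ 0.0064 -0.     -0.0019] goal-axes [ 0.0064 -0.     -0.0021]
press 7.841229323346082
t 27.65 pos [0.6    0.0451 0.0499] w 0.05996431847474753 F [-7.1297  1.0959 -0.5933]
rot [-0.4007 -1.5507  0.0841] shift now-axes [ 0.0064 -0.     -0.0019] goal-axes [ 0.0063 -0.     -0.0021]
press 7.2131622526843415
```

View pics/sc8.png

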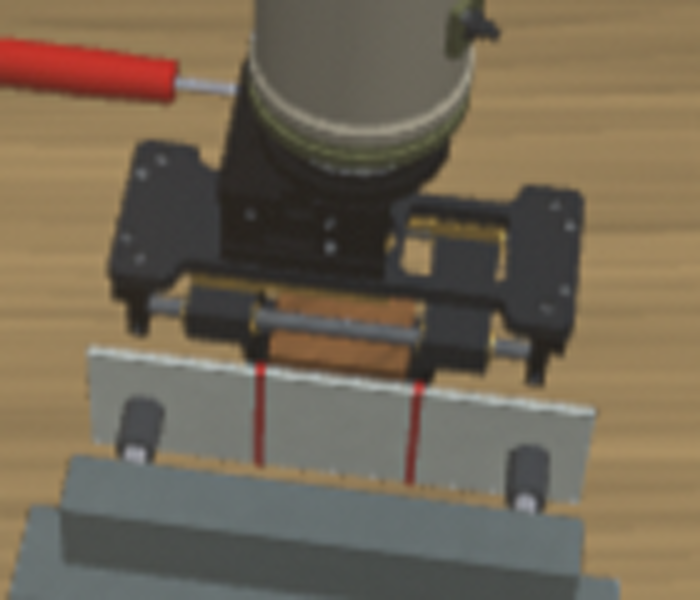

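The block sits between the marks (crop 262 and 415, block 268-412) at about 7 N, but the pitch has crept 1.5°. Correcting it while pressing.

Call:
{"method": "send_rows", "body": {
  "steps": [
    [0, -0.5, 0, -0.001, 0, 0, 0.7],
    [0, -0.5, 0, -0.001, 0, 0, 0.7],
    [0, -0.5, 0, -0.001, 0, 0, 0.7],
    [0, -0.4, 0, -0.001, 0, 0, 0.7],
    [0, -0.4, 0, -0.001, 0, 0, 0.7],
    [0, -0.3, 0, -0.001, 0, 0, 0.7],
    [0, -0.3, 0, -0.001, 0, 0, 0.7],
    [0, -0.3, 0, -0.001, 0, 0, 0.7],
    [0, -0.3, 0, -0.001, 0, 0, 0.7],
    [0, -0.3, 0, -0.001, 0, 0, 0.7]
  ]
}}

```text
time: 28.65
ee_pos: [0.5993, 0.0452, 0.0495]
eef_rot: [0.08, 0.997, -0.004, 0.008]
ft_force: [-9.6, 0.4, 5.1]
width: 0.0597
```

```bash
python3 -c "
from h import *
chk()"
```

```text
t 28.65 pos [0.5993 0.0452 0.0495] w 0.05973149122096589 F [-9.5839  0.3731  5.1338]
rot [-0.4229  0.9807  0.0572] shift now-axes [ 0.0056 -0.0001 -0.0026] goal-axes [ 0.0056 -0.0001 -0.0025]
press 9.520212665820996
```

Call:
{"method": "send_rows", "body": {
  "steps": [
    [-0.1, 0.1, 0, -0.0008, 0, -0.0005, 0.7],
    [-0.1, 0.1, 0, -0.0008, 0, -0.0005, 0.7],
    [-0.1, 0, 0, -0.0008, 0, -0.0005, 0.7],
    [-0.1, 0, 0, -0.0008, 0, -0.0005, 0.7],
    [0, 0, 0, -0.0008, 0, -0.0005, 0.7],
    [0, 0, 0, -0.0008, 0, -0.0005, 0.7],
    [0, 0, 0, -0.0008, 0, -0.0005, 0.7],
    [0, 0, 0, -0.0008, 0, -0.0005, 0.7],
    [0, 0, 0, -0.0008, 0, -0.0005, 0.7],
    [0, 0, 0, -0.0008, 0, -0.0005, 0.7]
  ]
}}

```text
time: 29.65
ee_pos: [0.5992, 0.045, 0.0499]
eef_rot: [0.08, 0.997, -0.001, -0.002]
ft_force: [-6.3, 0.2, -0.9]
width: 0.0601
```

```bash
python3 -c "
from h import *
chk()"
```

```text
t 29.65 pos [0.5992 0.045  0.0499] w 0.06005625298418771 F [-6.3354  0.1719 -0.9216]
rot [-0.1501 -0.2122  0.0634] shift now-axes [ 0.0056  0.0001 -0.0021] goal-axes [ 0.0056  0.0001 -0.0021]
press 6.281391684380179
```

Call:
{"method": "send_rows", "body": {
  "steps": [
    [0, -0.15, 0, -0.0013, 0, -0.0003, 0.7],
    [0, -0.15, 0, -0.0013, 0, -0.0003, 0.7],
    [0, -0.15, 0, -0.0013, 0, -0.0003, 0.7],
    [0, -0.15, 0, -0.0013, 0, -0.0003, 0.7],
    [0, -0.15, 0, -0.0013, 0, -0.0003, 0.7],
    [0, -0.15, 0, -0.0013, 0, -0.0003, 0.7],
    [0, -0.15, 0, -0.0013, 0, -0.0003, 0.7],
    [0, -0.15, 0, -0.0013, 0, -0.0003, 0.7],
    [0, -0.15, 0, -0.0013, 0, -0.0003, 0.7],
    [0, -0.15, 0, -0.0013, 0, -0.0003, 0.7]
  ]
}}

```text
time: 30.65
ee_pos: [0.6027, 0.0444, 0.0496]
eef_rot: [0.08, 0.997, -0.002, 0.001]
ft_force: [-9.8, 1.3, 3.6]
width: 0.0598
```

```bash
python3 -c "
from h import *
chk()"
```

```text
t 30.65 pos [0.6027 0.0444 0.0496] w 0.059822715192341454 F [-9.8165  1.2784  3.6295]
rot [-0.2687  0.1313  0.0703] shift now-axes [ 0.0091  0.0002 -0.0024] goal-axes [ 0.0091  0.0002 -0.0024]
press 9.894650470872584
```

Call:
{"method": "send_rows", "body": {
  "steps": [
    [-0.05, -0.13, 0, -0.001, 0, -0.0004, 0.7],
    [-0.05, -0.13, 0, -0.001, 0, -0.0004, 0.7],
    [-0.05, -0.13, 0, -0.001, 0, -0.0004, 0.7],
    [-0.05, -0.13, 0, -0.001, 0, -0.0004, 0.7],
    [-0.05, -0.13, 0, -0.001, 0, -0.0004, 0.7],
    [-0.05, -0.13, 0, -0.001, 0, -0.0004, 0.7],
    [-0.05, -0.13, 0, -0.001, 0, -0.0004, 0.7],
    [-0.05, -0.13, 0, -0.001, 0, -0.0004, 0.7],
    [-0.05, -0.13, 0, -0.001, 0, -0.0004, 0.7],
    [-0.05, -0.13, 0, -0.001, 0, -0.0004, 0.7]
  ]
}}

```text
time: 31.65
ee_pos: [0.6015, 0.0447, 0.0495]
eef_rot: [0.079, 0.997, 0.001, 0.001]
ft_force: [-9.0, 1.5, 1.0]
width: 0.0598
```

```bash
python3 -c "
from h import *
chk()"
```

```text
t 31.65 pos [0.6015 0.0447 0.0495] w 0.05976920527780947 F [-8.9691  1.4849  0.9593]
rot [0.1008 0.0756 0.0891] shift now-axes [ 0.0078  0.0001 -0.0025] goal-axes [ 0.0078  0.0001 -0.0025]
press 9.09111530145058
```

Stable. Holding another second with a slightly larger push, then looking.

Call:
{"method": "send_rows", "body": {
  "steps": [
    [0, -0.13, 0, -0.0012, 0, -0.0004, 0.7],
    [0, -0.13, 0, -0.0012, 0, -0.0004, 0.7],
    [0, -0.13, 0, -0.0012, 0, -0.0004, 0.7],
    [0, -0.13, 0, -0.0012, 0, -0.0004, 0.7],
    [0, -0.13, 0, -0.0012, 0, -0.0004, 0.7],
    [0, -0.13, 0, -0.0012, 0, -0.0004, 0.7],
    [0, -0.13, 0, -0.0012, 0, -0.0004, 0.7],
    [0, -0.13, 0, -0.0012, 0, -0.0004, 0.7],
    [0, -0.13, 0, -0.0012, 0, -0.0004, 0.7],
    [0, -0.13, 0, -0.0012, 0, -0.0004, 0.7]
  ]
}}

```text
time: 32.65
ee_pos: [0.6022, 0.0446, 0.0494]
eef_rot: [0.08, 0.997, -0.0, 0.0]
ft_force: [-9.0, 0.7, 1.4]
width: 0.0595
```

```bash
python3 - <<'E'
from h import *
chk();snap('scene','scene9');snap('wrist','w9');snap('top','top9');chk()
im=load('scene9')['im'];c=cv2.resize(im[150:270,270:410],None,fx=5,fy=5,interpolation=cv2.INTER_CUBIC);cv2.imwrite('pics/sc9.png',c)
for t in('scene7','scene9'):
    W=cloud(t)
    m=(W[...,2]>.01)&(W[...,2]<.06)&(abs(W[...,0]-.62)<.03)&(abs(W[...,1]-.042)<.03);P=W[m]
    y=P[:,1]-.042;A=np.c_[np.ones(len(y)),y,P[:,2]-.05]
    w=np.ones(len(y),bool)
    for _ in range(6):
        s=np.linalg.lstsq(A[w],P[w,0],rcond=None)[0];r=P[:,0]-A@s;w=abs(r)<.004
    print('strip back',w.sum(),s,np.degrees(np.arctan(s[1:])))
E
```

```text
t 32.65 pos [0.6022 0.0446 0.0494] w 0.05953536028428214 F [-9.0343  0.6656  1.4236]
rot [-0.0298  0.0078  0.0784] shift now-axes [ 0.0086  0.0001 -0.0026] goal-axes [ 0.0086  0.0001 -0.0026]
press 9.024508620716835
t 32.8 pos [0.6022 0.0446 0.0494] w 0.05990090525084774 F [-10.2626   0.4564   2.9577]
rot [-0.0256  0.0112  0.0754] shift now-axes [ 0.0086  0.0001 -0.0026] goal-axes [ 0.0086  0.0001 -0.0026]
press 10.203567225375416
strip back 378 [0.6174 0.1617 0.0032] [9.1825 0.1833]
strip back 374 [ 0.6267  0.165  -0.0027] [ 9.3681 -0.1532]
```

View pics/sc9.png

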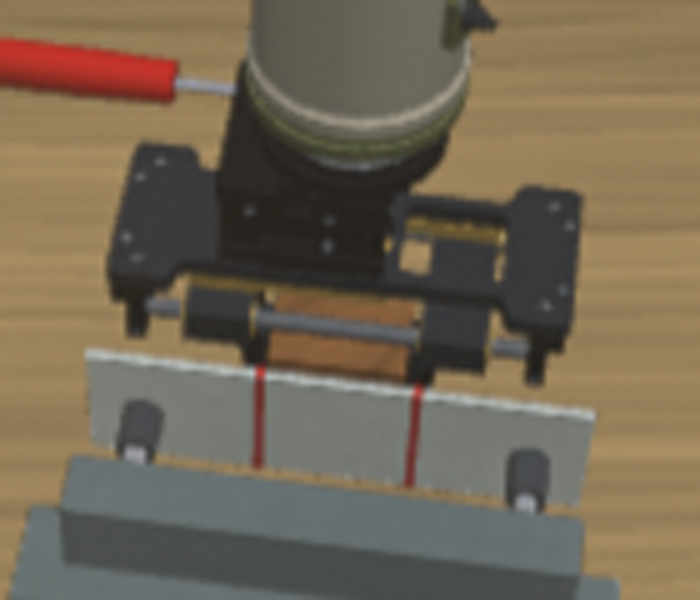

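View pics/w9.png

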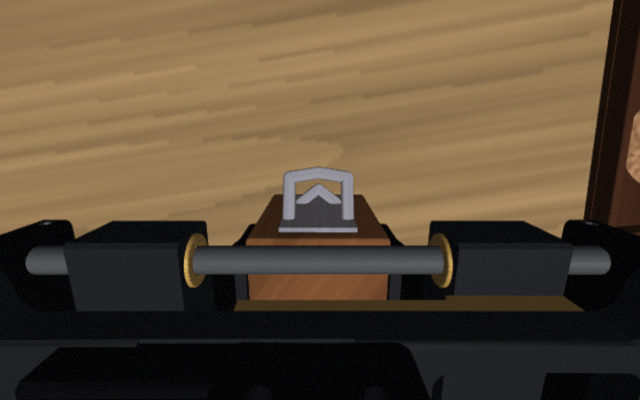

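View pics/scene9.png

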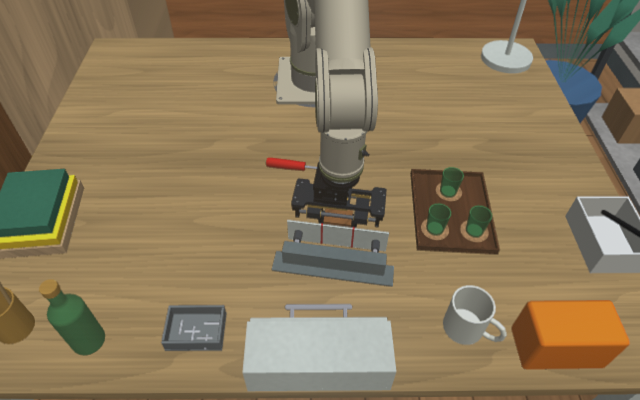

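The strip is pushed back about 9.2 mm (depth), the force sensor reads 9–10 N, and the block is centred (339 vs 338.5 px). The glass is upright and the others have not moved. One more identical second for margin, then handing in.

Call:
{"method": "send_rows", "body": {
  "steps": [
    [0, -0.13, 0, -0.0012, 0, -0.0004, 0.7],
    [0, -0.13, 0, -0.0012, 0, -0.0004, 0.7],
    [0, -0.13, 0, -0.0012, 0, -0.0004, 0.7],
    [0, -0.13, 0, -0.0012, 0, -0.0004, 0.7],
    [0, -0.13, 0, -0.0012, 0, -0.0004, 0.7],
    [0, -0.13, 0, -0.0012, 0, -0.0004, 0.7],
    [0, -0.13, 0, -0.0012, 0, -0.0004, 0.7],
    [0, -0.13, 0, -0.0012, 0, -0.0004, 0.7],
    [0, -0.13, 0, -0.0012, 0, -0.0004, 0.7],
    [0, -0.13, 0, -0.0012, 0, -0.0004, 0.7]
  ]
}}

```text
time: 33.8
ee_pos: [0.6023, 0.0445, 0.0494]
eef_rot: [0.08, 0.997, -0.001, -0.001]
ft_force: [-9.1, 0.4, 2.2]
width: 0.0597
```

```bash
python3 - <<'E'
from h import *
chk()
for i in range(6): camera('wrist')
chk()
for t in('top0','top9'):
    print(t,[load(t)['im'][y,x].tolist() for x,y in[(345,263),(169,183),(206,183),(184,226)]])
E
```

```text
t 33.8 pos [0.6023 0.0445 0.0494] w 0.05973746729729217 F [-9.0636  0.4274  2.1887]
rot [-0.1518 -0.1357  0.0719] shift now-axes [ 0.0087  0.0001 -0.0026] goal-axes [ 0.0087  0.0001 -0.0026]
press 9.015312465076885
t 34.1 pos [0.6023 0.0445 0.0494] w 0.059722646249781096 F [-9.3489  0.174   1.8315]
rot [-0.1529 -0.1349  0.0689] shift now-axes [ 0.0087  0.0001 -0.0026] goal-axes [ 0.0087  0.0001 -0.0026]
press 9.256482214667159
top0 [[32, 37, 204], [91, 140, 83], [88, 138, 85], [72, 109, 148]]
top9 [[34, 37, 203], [89, 137, 79], [87, 137, 83], [94, 143, 91]]
```

The push stays steady while holding. Handing in.

```bash
python3 -c "
from bench import *
print(close_job())"
```

```text
the job is handed in; nothing more can be done
None
```

The job is handed in at about 34 s of the 72 s, with the gripper still holding the oak block against the strip. No verdict was reported.

- **Glass:** I stood the green soju glass on the empty cork round and let go. In the wrist image it was upright and about 3 mm from the cork's centre. A later scene view still showed it upright on the cork.
- **Block:** I gripped it from above with 40 N, carried it over, squared it to the strip and pressed it between the red marks.
- **Press:** the wrist force read about 9–10 N in the last checks. Depth images put the strip 9.2 mm back, which agrees. A pause of 0.3 s on the held pose did not change the force.
- **Alignment:** the tool was within 0.2° of upright and of the strip's measured angle. The block looked centred between the marks to about 1 mm, and its foot was about at desk level.
- **Other items:** the other two glasses and the screwdriver look unmoved; I compared a few pixels between the first and last top images.

**Irregularities:**
- **Pitch:** while I built up the press, the tool pitch crept to about 1.5°, and I corrected it before the final hold.
- **Desk contact:** the vertical force rose about 4 N above its free-hanging reading, so the foot is probably resting lightly on the desk or rubbing on the strip.
- **Calibration:** the cameras disagreed by up to about 3 mm on the position of the strip and the cork, so I used compromise values.

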